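# Show the next copy job at the drive dock

### The job

Show your colleague the next copy job at the drive dock. Point at the middle of the drive with the yellow label, fingertips about 3 cm above it, and stay there for two seconds; then point in the same way at the dock's one empty bay for two seconds, and last press the dock's green button fully in and let it come back out. Do not touch, push or lift any drive or bay, do not come down low over the other drives, and leave everything else where it is.

Things in the scene. Friction and masses are not known exactly. Their poses are not given: they have to be found in the camera images.
- drive_yellow: Storage drive with a grey metal shell, 100 (its x) x 70 (its y) x 15 mm thick, lying loose and flat on the mat, with a blank yellow label covering most of its top and a black strip at one end. Origin at the centre of its underside; z up. This is the drive to copy.
- drive_yellow_top (a point): Centre of the top face of the yellow-labelled drive, 15 mm above its underside; about 19 mm above the table.
- drive_red: Storage drive with a grey metal shell, 100 (its x) x 70 (its y) x 15 mm thick, lying loose and flat on the mat, with a blank red label covering most of its top and a black strip at one end. Origin at the centre of its underside; z up.
- drive_blue: Storage drive with a grey metal shell, 100 (its x) x 70 (its y) x 15 mm thick, lying loose and flat on the mat, with a blank blue label covering most of its top and a black strip at one end. Origin at the centre of its underside; z up.
- mat: Black rubber mat 160 x 340 x 4 mm, fixed to the table, on which the three flat drives lie side by side, their middles 105 to 115 mm apart, in any order. Origin at the centre of its underside.
- dock: Fixed grey four-bay drive dock, 180 (x) x 256 (y) x 80 mm high. Its front (-x) 70 mm is a flat panel, with the green button in its middle; behind it four equal bays stand in a row along y, 60 mm apart, flush with the 80 mm top. Three hold standing drives, one is empty; which one varies. Origin at the centre of its underside, z up.
- bay_empty: The dock's one empty bay: grey block 96 (x) x 60 (y) x 68 mm high with an open slot 74 x 19 mm and 62 mm deep, long side along x, with a thin white line along each long edge. Origin at the centre of its underside (12 mm above the table), axes as the dock's.
- bay_empty_mouth (a point): Middle of the empty slot's mouth, level with the dock's top, 80 mm above the table. Drives in neighbouring bays, 60 mm to the side, stand 38 mm higher than this point.
- bay_a: Occupied bay of the dock: grey block 96 (x) x 60 (y) x 68 mm high with a slot, holding a standing drive. Origin at the centre of its underside, axes as the dock's.
- bay_b: Occupied bay of the dock: grey block 96 (x) x 60 (y) x 68 mm high with a slot, holding a standing drive. Origin at the centre of its underside, axes as the dock's.
- bay_c: Occupied bay of the dock: grey block 96 (x) x 60 (y) x 68 mm high with a slot, holding a standing drive. Origin at the centre of its underside, axes as the dock's.
- docked_a: Storage drive standing in bay_a, dark metal with a white label, 70 (along the dock's x) x 15 x 100 mm high, loose in the slot; its top stands 38 mm above the dock's top. Origin at the centre of its underside.
- docked_b: Storage drive standing in bay_b, dark metal with an orange label, 70 (along the dock's x) x 15 x 100 mm high, loose in the slot; its top stands 38 mm above the dock's top. Origin at the centre of its underside.
- docked_c: Storage drive standing in bay_c, dark metal with a white label, 70 (along the dock's x) x 15 x 100 mm high, loose in the slot; its top stands 38 mm above the dock's top. Origin at the centre of its underside.
- start_button (a joint): Travel of the green push button in m: 0 out, 0.006 fully in. It moves straight down, takes 5 N to push fully in, and springs back.
- start_button_top (a point): Centre of the top of the green round button cap, 32 mm across, in a black housing on the dock's front panel, 60 mm in front (-x) of the dock's middle; 102 mm above the table.
- mug: White mug, 80 mm across and 90 mm high, handle at its +y; bystander. Origin at the centre of its underside.
- can: Drinks can, 66 mm across and 115 mm high; bystander. Origin at the centre of its underside.
- mouse: White computer mouse, 104 x 60 mm and 28 mm high; bystander. Origin at the centre of its underside.
- screwdriver: Screwdriver with a black handle lying on the table; bystander.
Mind the look-alikes: they are no part of the job. Leave any pink or purple look-alike of the drive_yellow alone. What is shaped like the drive_blue but turquoise is not meant.

How it is judged:
On the way, in this order (a step that is already met when the one before it is completed fails the run):
1. pointing at the yellow-labelled drive: the grasp point within 30 mm of its middle seen from above, the fingertips about 3 to 75 mm above it, nothing touched, for 1.5 s (horizontal distance between the grasp point and drive_yellow_top below 0.03 m and z of the grasp point in the frame of drive_yellow_top between 0.022 and 0.095 m and contact force between each of the fingers, the arm and drive_yellow below 0.3 N and contact force between each of the fingers, the arm and bay_empty below 0.3 N), for 1.5 s.
2. then pointing at the empty bay: within 25 mm of its middle seen from above, the fingertips about 3 to 75 mm above its mouth, nothing touched, for 1.5 s (horizontal distance between the grasp point and bay_empty_mouth below 0.025 m and z of the grasp point in the frame of bay_empty_mouth between 0.022 and 0.095 m and contact force between each of the fingers, the arm and drive_yellow below 0.3 N and contact force between each of the fingers, the arm and bay_empty below 0.3 N), for 1.5 s.
3. then the green button pressed in by the fingers, at least 4.5 of its 6 mm (value of joint start_button above 0.0045 m and contact force between the fingers and dock above 0.5 N), for 0.05 s.
At the end, for the whole second after the job is handed in: The green button is back out (within 1.5 mm), and every drive, the mug, the can, the mouse and the screwdriver are at rest within 10 mm of where they began (value of joint start_button below 0.0015 m and distance of each of drive_yellow, drive_red, drive_blue, docked_a, docked_b, docked_c, mug, can, mouse, screwdriver from where it was at the start of the episode below 0.01 m and linear speed of each of drive_yellow, drive_red, drive_blue, docked_a, docked_b, docked_c, mug, can, mouse, screwdriver below 0.02 m/s); the robot touches nothing.
It fails at once if a drive or an occupied bay is touched by the robot, or the empty bay (contact force between any of the fingers, the arm and drive_yellow above 0.5 N or contact force between any of the fingers, the arm and drive_red above 0.5 N or contact force between any of the fingers, the arm and drive_blue above 0.5 N or contact force between any of the fingers, the arm and docked_a above 0.5 N or contact force between any of the fingers, the arm and docked_b above 0.5 N or contact force between any of the fingers, the arm and docked_c above 0.5 N or contact force between any of the fingers, the arm and bay_empty above 0.5 N or contact force between any of the fingers, the arm and bay_a above 0.5 N or contact force between any of the fingers, the arm and bay_b above 0.5 N or contact force between any of the fingers, the arm and bay_c above 0.5 N).
It fails at once if the fingertips come low (under about 30 mm) over the middle of one of the other drives ((horizontal distance between the grasp point and drive_red below 0.03 m and z of the grasp point in the frame of drive_red below 0.065 m) or (horizontal distance between the grasp point and drive_blue below 0.03 m and z of the grasp point in the frame of drive_blue below 0.065 m) or (horizontal distance between the grasp point and docked_a below 0.02 m and z of the grasp point in the frame of docked_a below 0.15 m) or (horizontal distance between the grasp point and docked_b below 0.02 m and z of the grasp point in the frame of docked_b below 0.15 m) or (horizontal distance between the grasp point and docked_c below 0.02 m and z of the grasp point in the frame of docked_c below 0.15 m)).
It fails at once if anything loose is moved more than 10 mm, lifted or carried (distance of any of drive_yellow, drive_red, drive_blue, docked_a, docked_b, docked_c, mug, can, mouse, screwdriver from where it was at the start of the episode above 0.01 m).
It also fails if it takes over 51 s, if anything falls off the work surface, if the arm or the gripper's body presses on something with over 40 N, if the wrist force passes 120 N, or if a joint passes its speed limit or range.

### The arm

A 6-joint arm with a two-finger parallel gripper is mounted at the origin on the work surface. World frame = base frame: x ahead of the robot, y to its left, z up, the work surface at z = 0. Lengths are in m, angles in rad, forces in N, time in s.
With the tool pointing down it reaches from about 0.325 to 1 m from the base axis. Payload 5.1 kg.
Tool frame: the origin (TCP) lies on the front face of the gripper's body, between the roots of the fingers; the fingertips stand 73 mm ahead of it and the grasp point (between the pads) lies 54 mm ahead of it; z points along the fingers, y is the direction in which the jaws open and shut (so a half turn about z gives the same grasp; the last joint's range is limited). The gripper opens to 85 mm and grips with 20 to 120 N. Pads are 22 mm wide; open, the fingers measure 114 mm over their backs; the gripper's body (76 mm by 85 mm) begins 54 mm behind the grasp point. The pads swing forward as they close: fully open they stand 13 mm farther back than shut.
Start: joints at [1.03, 0.124, 1.65, -0, 1.367, -0.083], TCP at [0.287, 0.583, 0.304] pointing down, gripper open.
Joint ranges: [-2.61, 2.61], [-1.02, 2.33], [0.03, 2.71], [-1.35, 4.49], [0.32, 2.68], [-2.91, 2.91]. Speed limits (rad/s): [2.57, 2.57, 3.14, 3.14, 3.14, 3.14].

### API

Orientations are given as a unit quaternion [x, y, z, w].
In Python, from plant import sensors, imaging, ctrl gives the robot as it stands.
- The arm moves only by the tool move_arm, never from a script. Its argument "moves" is a list of rows, each an object of numbers: "dx", "dy", "dz": the shift along the tool's x, y, z in m; "ax", "ay", "az": the turn, a rotation vector about the tool's x, y, z in units of 8 degrees (1.0 is 8 degrees); "jaw": the opening, from -1 (shut) to 1 (fully open). In form: [{"dx": .., "dy": .., "dz": .., "ax": .., "ay": .., "az": .., "jaw": ..}, ...]. A call has 1 to 8 rows; each row is the pose to reach, as a shift and turn from the pose commanded when the call began, along the tool's axes at that moment; what a row does not reach only later rows make up. A row lasts 1/8 s, in which the tool goes at most 62.5 mm and 10.7 degrees, less where a joint would pass 70% of its speed; a pose out of reach is approached as far as the arm can. A call with a gripper value outside its range is refused whole. The fingers move at their own pace and stop on an object; "force" is the grip in N (left out, the last holds). Time passes only in rows, so rows that repeat a pose let the fingers close. It gives the time, the measured TCP pose, the force and the opening at its end, in the units of the state.
- sensors.read_state(): the state, without advancing time (a new reading comes with each control period).
- imaging.read_camera(name): name is "scene" or "side" or "wrist"; returns a dict with "frame" (420x560x3 uint8, red, green, blue), "z_map" (420x560 float32, m along the optical axis (not along the pixel's ray), 0 where there is no reading), "fx", "fy", "cx", "cy" (pixels), "distortion" ([k1, k2, p1, p2, k3] as OpenCV has them; the pictures are not rectified), "origin" and "rotation" of the camera in the world; the wrist camera has in their place "hand_eye" (4x4, takes a point from camera to tool coordinates, whose origin is the TCP and whose axes are the flange's). Camera axes: x right, y up, looking along -z (the intrinsics and any distortion apply to the point x, -y, -z); pixel columns grow to the right and rows downward; lengths in m; the calibration is good to about 2 mm. A picture is of the moment at which its call begins: read the wrist's pose just before it.
- ctrl.hand_in(): hands the job in, once; it reports no verdict.
The state is a dict: "time": time; "joint_positions": joint angles; "joint_vel": joint speeds; "joint_efforts": joint torques, N m; "eef_pos": TCP position; "tool_rot": TCP orientation; "force": force on the tool from outside, world axes, zero at the start; "moment": the same for the moment, N m; "opening": finger opening in m.
Only numpy, scipy, OpenCV 4.12 (cv2) and the standard library are available. Lean on these libraries where they do the work, as an engineer would, in place of code of your own. Each camera call takes 0.05 s, during which the arm holds its last target.

## Working session

There is one attempt and no reset: what is moved stays moved. The work goes in short steps, Python scripts to look and compute and a tool call to move; the robot and the scene stay as the last step left them, time stands still between calls to the robot, and variables do not carry over. Pictures are saved under pics/ and viewed, and the job is handed in when it is done.

Besides the shell and the picture viewer there is one more tool, called after "Emit:" as name(argument=value, ...) on one line, values as JSON. move_arm: Moves the arm, as the interface text tells. Its arguments: {"type":"object","properties":{"moves":{"type":"array","items":{"type":"object","properties":{"dx":{"type":"number"},"dy":{"type":"number"},"dz":{"type":"number"},"ax":{"type":"number"},"ay":{"type":"number"},"az":{"type":"number"},"jaw":{"type":"number"}}}},"force":{"type":"number"}},"required":["moves"]}

```bash
mkdir -p pics
cat > h.py <<'E'
import numpy as np,cv2,pickle
from plant import sensors,imaging,ctrl
def cap(n):
    s=sensors.read_state(); c=imaging.read_camera(n); c['state']=s
    pickle.dump(c,open(f'{n}.pkl','wb')); return c
def load(n): return pickle.load(open(f'{n}.pkl','rb'))
def world(c,u,v,r=2):
    z=c['z_map'][int(v)-r:int(v)+r+1,int(u)-r:int(u)+r+1]; d=np.median(z[z>0])
    K=np.array([[c['fx'],0,c['cx']],[0,c['fy'],c['cy']],[0,0,1]])
    p=cv2.undistortPoints(np.array([[[u,v]]],float),K,np.array(c['distortion'],float))[0,0]
    pc=np.array([p[0]*d,-p[1]*d,-d])
    return np.array(c['rotation'])@pc+np.array(c['origin'])
E
python3 - <<'E'
from h import *
for n in('scene','side'):
    c=cap(n); cv2.imwrite(f'pics/{n}1.png',cv2.resize(c['frame'][:,:,::-1],(800,600)))
    print(n,c['origin'],c['rotation'])
s=sensors.read_state();print(s)
E
```

```text
scene [0.91192201 0.70365689 1.13691885] [0.08158034 0.33407286 0.91295678 0.21965857]
side [-0.15179662 -0.77842506  0.96933249] [ 0.37868167 -0.14157578 -0.32884443  0.85347398]
{'time': 0.1, 'joint_positions': array([ 1.03041322e+00,  1.24446731e-01,  1.65153719e+00, -2.19206822e-05,
        1.36749166e+00, -8.25984839e-02]), 'joint_vel': array([ 0.00031169, -0.00029805, -0.0023246 ,  0.00042685,  0.00055253,
       -0.00027136]), 'joint_efforts': array([ 4.63294527e-04, -4.24932861e+01, -3.66653574e+01, -1.30037656e-04,
        3.95151161e-03,  2.91696165e-05]), 'eef_pos': array([0.2870912 , 0.58270233, 0.30277153]), 'tool_rot': array([ 2.26896599e-01,  9.73918398e-01, -8.99446365e-04, -2.78321492e-04]), 'force': array([-0.04467466, -0.39517329,  0.69146459]), 'moment': array([0.02134967, 0.00608099, 0.0012841 ]), 'opening': 0.08554670182690784}
```

View pics/scene1.png

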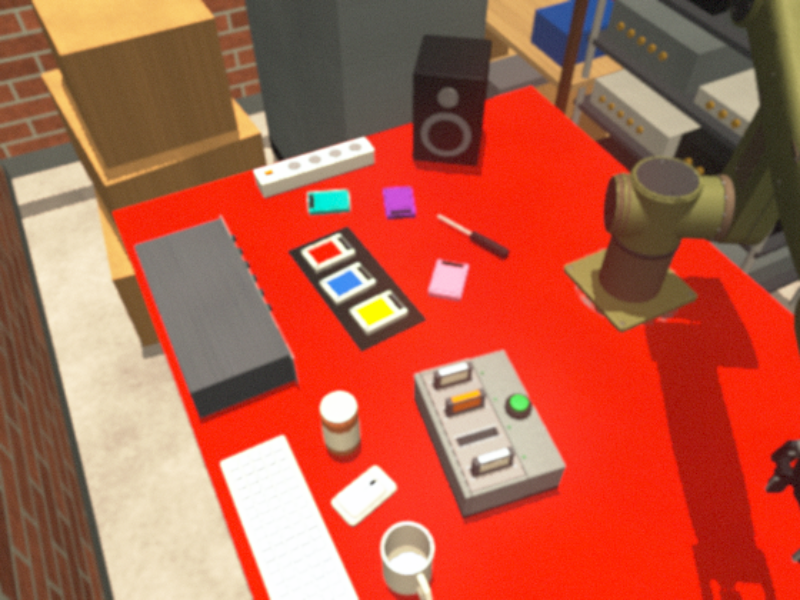

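View pics/side1.png

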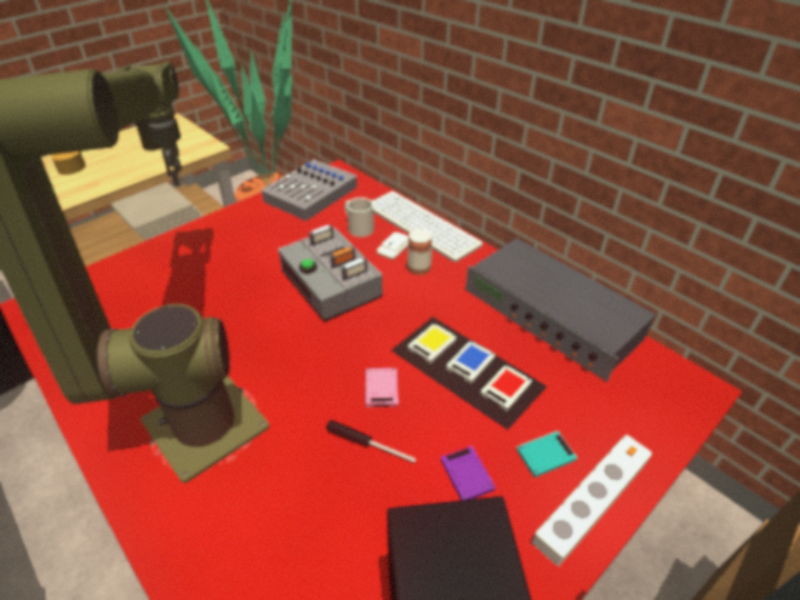

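The scene view shows the yellow drive at about (378,312), the empty slot at (477,437) and the button at (518,404), in 800x600 pixels. The side view agrees with this order. Next I'll measure them.

```bash
sed -i "s/np.array(c\['rotation'\])@pc/R.from_quat(c['rotation']).as_matrix()@pc/; 1i from scipy.spatial.transform import Rotation as R" h.py
python3 - <<'E'
from h import *
c=load('scene'); f=c['frame']
cv2.imwrite('pics/crop_dock.png',cv2.resize(f[240:360,280:400,::-1],(600,600),interpolation=cv2.INTER_CUBIC))
cv2.imwrite('pics/crop_mat.png',cv2.resize(f[150:250,195:305,::-1],(660,600),interpolation=cv2.INTER_CUBIC))
s=load('side')['frame']
cv2.imwrite('pics/crop_sdock.png',cv2.resize(s[145:235,185:305,::-1],(800,600),interpolation=cv2.INTER_CUBIC))
for n,pts in (('scene',dict(y=(378,312),slot=(477,437),slotedge=(470,428),btn=(518,404),red=(327,252),blue=(347,283),can=(340,400),da=(452,372),db=(464,399),dc=(492,458))),('side',dict(y=(433,341),btn=(308,264),blue=(474,359),red=(508,384)))):
    c=load(n)
    for k,(u,v) in pts.items(): print(n,k,world(c,u*.7,v*.7).round(4))
E
```

```text
scene y [ 0.5263 -0.1579  0.0197]
scene slot [0.5104 0.2075 0.0596]
scene slotedge [0.5199 0.1966 0.0807]
scene btn [0.429  0.203  0.1013]
scene red [ 0.5513 -0.3684  0.0193]
scene blue [ 0.5494 -0.2638  0.0174]
scene can [0.7034 0.0641 0.115 ]
scene da [0.5032 0.101  0.1159]
scene db [0.5132 0.16   0.1165]
scene dc [0.5302 0.278  0.1174]
side y [ 0.525  -0.17    0.0197]
side btn [0.4236 0.1889 0.1012]
side blue [ 0.5542 -0.2756  0.02  ]
side red [ 0.5543 -0.3769  0.0198]
```

View pics/crop_dock.png

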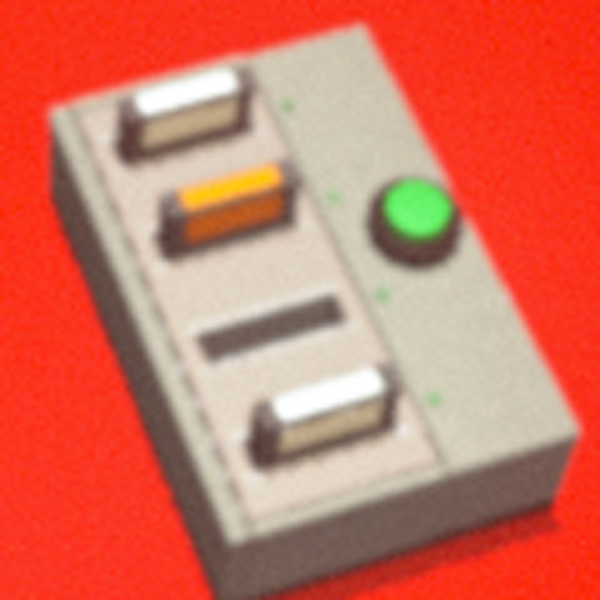

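View pics/crop_mat.png

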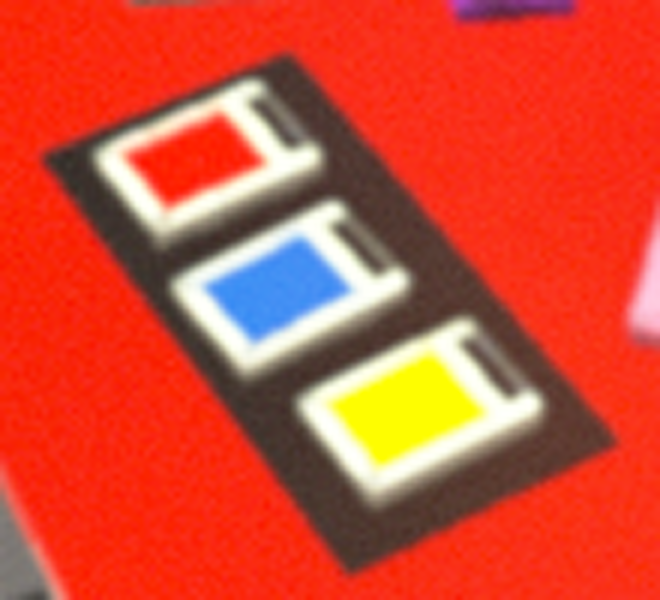

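View pics/crop_sdock.png

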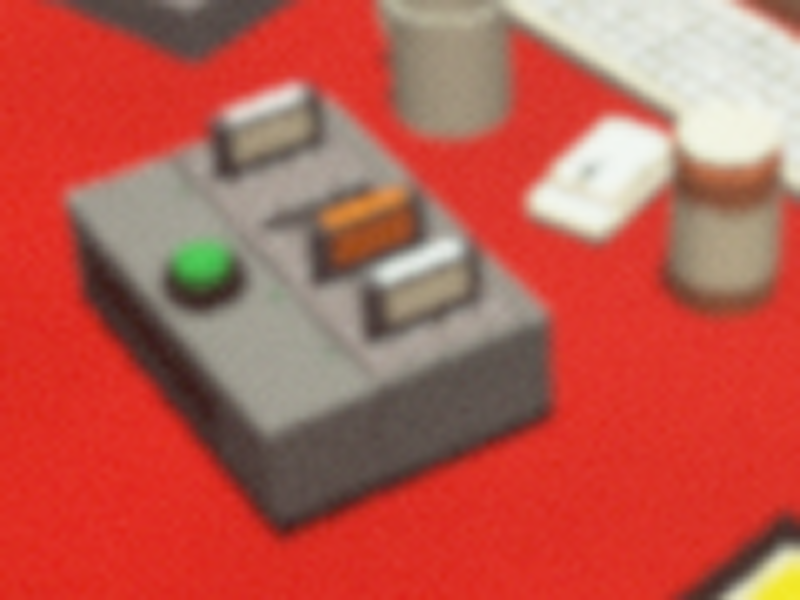

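Scene and side disagree by about 14 mm on the button, far more than the stated calibration error. I'll use the wrist camera over the dock to decide between them.

Run:
```python
from h import *
c=cap('wrist'); print(c['hand_eye'],c['fx'],c['distortion'])
s=c['state'];M=R.from_quat(s['tool_rot']).as_matrix();print(M.round(3))
for n in('scene','side'): print(n,load(n)['fx'],load(n)['distortion'])
for t in([.38,.22,.36],[.52,-.16,.3]): print(M.T@(np.array(t)-s['eef_pos']))
# table-height check far points
for n,pts in(('scene',[(200,480),(560,230),(300,330)]),('side',[(250,330),(600,440),(330,520)])):
  for p in pts: print(n,world(load(n),*(np.array(p)*.7)).round(4))
```

```text
[[-1.41989858e-03  9.63278034e-01  2.68502166e-01  6.76970638e-02]
 [ 9.99998223e-01  1.70078160e-03 -8.13511157e-04 -1.37252146e-03]
 [-1.24030097e-03  2.68500534e-01 -9.63278737e-01 -6.98772524e-02]
 [ 0.00000000e+00  0.00000000e+00  0.00000000e+00  1.00000000e+00]] 323.39871452619053 [-0.0715775  0.         0.         0.         0.       ]
[[-0.897  0.442 -0.001]
 [ 0.442  0.897 -0.002]
 [ 0.    -0.002 -1.   ]]
scene 492.1234023498549 [0.04570285 0.         0.         0.         0.        ]
side 379.8405465749149 [-0.06459392  0.          0.          0.          0.        ]
[-0.24363406 -0.28440221 -0.05672702]
[-0.53717115 -0.56328854  0.00375759]
scene [ 0.9987 -0.4109 -0.7498]
scene [ 0.031  -0.2051  0.001 ]
scene [ 0.6842 -0.2034 -0.0011]
side [ 0.2247  0.1824 -0.0014]
side [ 0.5926 -0.5959  0.0013]
side [ 0.0709 -0.353   0.0004]
```

Emit:
move_arm(moves=[{"dx":-0.035,"dy":-0.04,"dz":-0.056,"az":1.2,"jaw":-1},{"dx":-0.07,"dy":-0.08,"dz":-0.056,"az":2.4,"jaw":-1},{"dx":-0.105,"dy":-0.12,"dz":-0.056,"az":3.6,"jaw":-1},{"dx":-0.14,"dy":-0.16,"dz":-0.056,"az":4.8,"jaw":-1},{"dx":-0.175,"dy":-0.2,"dz":-0.056,"az":6.0,"jaw":-1},{"dx":-0.21,"dy":-0.24,"dz":-0.056,"az":7.2,"jaw":-1},{"dx":-0.24,"dy":-0.28,"dz":-0.056,"az":8.4,"jaw":-1},{"dx":-0.244,"dy":-0.284,"dz":-0.056,"az":9.0,"jaw":-1}])

```text
invalid input at $.moves[0]: expected keys dx, dy, dz, ax, ay, az, jaw
```

```bash
cat >> h.py <<'E'
def wworld(c,u,v,r=2):
    d=dict(c); d['rotation']=[0,0,0,1]; d['origin']=[0,0,0]
    pc=world(d,u,v,r); H=np.array(c['hand_eye']); pt=H[:3,:3]@pc+H[:3,3]
    s=c['state']; return R.from_quat(s['tool_rot']).apply(pt)+s['eef_pos'],pt
E
python3 - <<'E'
from h import *
c=cap('wrist'); cv2.imwrite('pics/w1.png',cv2.resize(c['frame'][:,:,::-1],(800,600)))
for n in('scene','side'): cap(n)
E
```

```text
(no output)
```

View pics/w1.png

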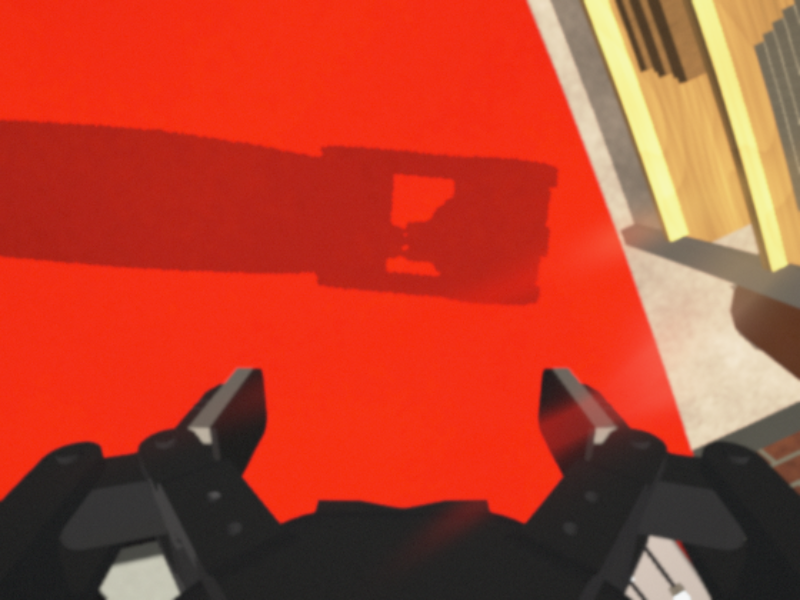

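The first move was refused because every key has to be given. The wrist view shows the open fingers and bare table.

Emit:
move_arm(moves=[{"dx":-0.035,"dy":-0.04,"dz":-0.056,"ax":0,"ay":0,"az":1.2,"jaw":-1},{"dx":-0.07,"dy":-0.08,"dz":-0.056,"ax":0,"ay":0,"az":2.4,"jaw":-1},{"dx":-0.105,"dy":-0.12,"dz":-0.056,"ax":0,"ay":0,"az":3.6,"jaw":-1},{"dx":-0.14,"dy":-0.16,"dz":-0.056,"ax":0,"ay":0,"az":4.8,"jaw":-1},{"dx":-0.175,"dy":-0.2,"dz":-0.056,"ax":0,"ay":0,"az":6.0,"jaw":-1},{"dx":-0.21,"dy":-0.24,"dz":-0.056,"ax":0,"ay":0,"az":7.2,"jaw":-1},{"dx":-0.24,"dy":-0.28,"dz":-0.056,"ax":0,"ay":0,"az":8.4,"jaw":-1},{"dx":-0.244,"dy":-0.284,"dz":-0.056,"ax":0,"ay":0,"az":9.0,"jaw":-1}])

```text
time: 1.3
eef_pos: [0.381, 0.218, 0.3602]
tool_rot: [0.758, 0.652, 0.0, 0.0]
force: [0.0, 0.5, 0.1]
opening: 0.0005
```

Run:
```python
from h import *
for n in('scene','side'): cap(n)
c=cap('wrist'); print(c['state']['eef_pos'],c['state']['time'],c['state']['opening']); cv2.imwrite('pics/w2.png',cv2.resize(c['frame'][:,:,::-1],(800,600)))
```

```text
[0.38084947 0.21943204 0.36010771] 1.4 -9.718171824231185e-05
```

View pics/w2.png

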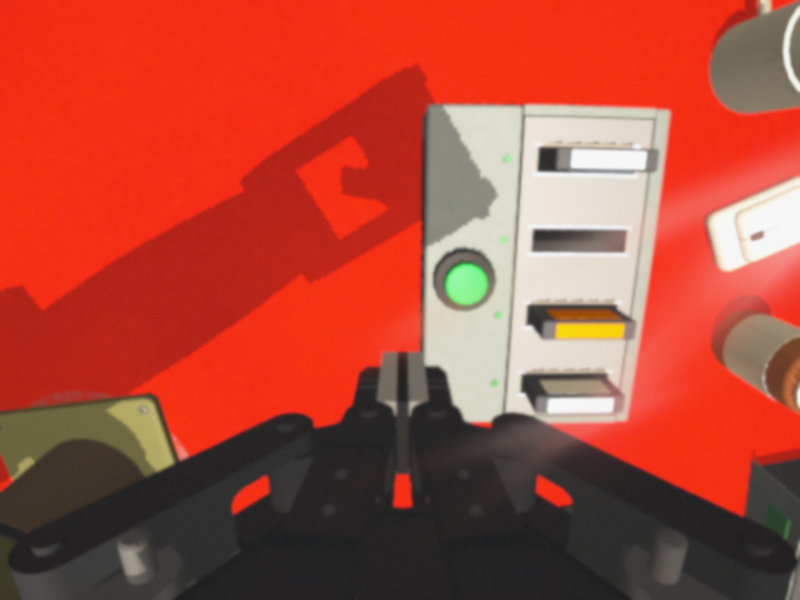

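The wrist view shows the button at (466,285), the empty slot at (579,241) and the shut fingers at (403,360).

Run:
```python
from h import *
c=load('wrist')
for k,(u,v) in dict(btn=(466,285),rimtop=(579,226),rimbot=(577,256),l=(526,241),r=(633,239),da=(613,160),db=(590,330),dc=(578,405),tip=(403,356)).items():
    w,p=wworld(c,u*.7,v*.7,1); print(k,w.round(4),p.round(4))
```

```text
btn [0.4251 0.1965 0.1012] [-0.0163  0.047   0.2589]
rimtop [0.5183 0.2244 0.0805] [0.0248 0.1351 0.2797]
rimbot [0.5156 0.2013 0.0803] [0.0016 0.1358 0.2799]
l [0.477  0.2185 0.0797] [0.013  0.0951 0.2805]
r [0.5603 0.2084 0.0804] [0.0151 0.179  0.2798]
da [0.5299 0.2716 0.1179] [0.0732 0.1398 0.2423]
db [0.5087 0.1548 0.1189] [-0.0455  0.1358  0.2412]
dc [0.4979 0.095  0.1184] [-0.1062  0.1338  0.2418]
tip [0.3824 0.2289 0.2953] [0.0096 0.0001 0.0648]
```

Emit:
move_arm(moves=[{"dx":-0.045,"dy":0.024,"dz":0.0,"ax":0,"ay":0,"az":0,"jaw":-1},{"dx":-0.09,"dy":0.048,"dz":0.0,"ax":0,"ay":0,"az":0,"jaw":-1},{"dx":-0.135,"dy":0.072,"dz":0.0,"ax":0,"ay":0,"az":0,"jaw":-1},{"dx":-0.18,"dy":0.096,"dz":0.0,"ax":0,"ay":0,"az":0,"jaw":-1},{"dx":-0.225,"dy":0.12,"dz":0.01,"ax":0,"ay":0,"az":0,"jaw":-1},{"dx":-0.27,"dy":0.144,"dz":0.03,"ax":0,"ay":0,"az":0,"jaw":-1},{"dx":-0.315,"dy":0.168,"dz":0.06,"ax":0,"ay":0,"az":0,"jaw":-1},{"dx":-0.357,"dy":0.191,"dz":0.1,"ax":0,"ay":0,"az":0,"jaw":-1}])

```text
time: 2.45
eef_pos: [0.5201, -0.1613, 0.2602]
tool_rot: [0.755, 0.656, 0.001, 0.001]
force: [0.9, 0.1, 1.5]
opening: -0.0
```

Run:
```python
from h import *
c=cap('wrist'); print(c['state']['eef_pos'],c['state']['tool_rot']); cv2.imwrite('pics/w3.png',cv2.resize(c['frame'][:,:,::-1],(800,600)))
```

```text
[ 0.52008384 -0.16131632  0.26017322] [0.7551704  0.65552676 0.00079592 0.0013017 ]
```

View pics/w3.png

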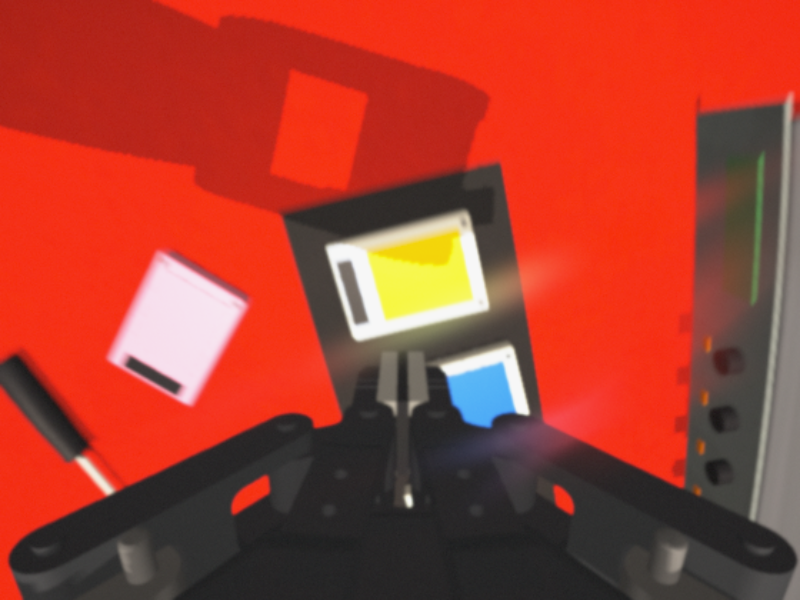

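The yellow drive's corners are at (327,243), (467,212), (488,307) and (358,340), so its middle is near (409,276). Pink drive on the left and blue drive below.

Run:
```python
from h import *
c=load('wrist');W=[]
for (u,v) in ((331,246),(463,216),(484,303),(362,335)):
    w,p=wworld(c,u*.7,v*.7,0); W.append(w);print(w.round(4))
m=np.mean(W,0)
print('mean',m,'ctr',wworld(c,409*.7,276*.7,1)[0],'blue',wworld(c,478*.7,388*.7,1)[0])
s=c['state'];M=R.from_quat(s['tool_rot']).as_matrix()
print(M.T@(np.array([m[0],m[1],0.019+.05+.054])-s['eef_pos']))
for a,b in((0,1),(1,2),(2,3),(3,0)):print(np.linalg.norm(W[a]-W[b]))
```

```text
[ 0.475  -0.1393  0.0181]
[ 0.5661 -0.1318  0.0201]
[ 0.5743 -0.1942  0.0194]
[ 0.4854 -0.2057  0.0187]
mean [ 0.52520705 -0.16775893  0.01907651] ctr [ 0.52476173 -0.16741588  0.01951396] blue [ 0.56380383 -0.25940106  0.01904134]
[-0.00558928  0.0055651   0.13719343]
0.0913938040290807
0.06299305477902037
0.08956907064631746
0.06718857963386822
```

Emit:
move_arm(moves=[{"dx":-0.006,"dy":0.006,"dz":0.03,"ax":0,"ay":0,"az":0,"jaw":-1},{"dx":-0.006,"dy":0.006,"dz":0.06,"ax":0,"ay":0,"az":0,"jaw":-1},{"dx":-0.006,"dy":0.006,"dz":0.09,"ax":0,"ay":0,"az":0,"jaw":-1},{"dx":-0.006,"dy":0.006,"dz":0.115,"ax":0,"ay":0,"az":0,"jaw":-1},{"dx":-0.006,"dy":0.006,"dz":0.13,"ax":0,"ay":0,"az":0,"jaw":-1},{"dx":-0.006,"dy":0.006,"dz":0.137,"ax":0,"ay":0,"az":0,"jaw":-1},{"dx":-0.006,"dy":0.006,"dz":0.137,"ax":0,"ay":0,"az":0,"jaw":-1},{"dx":-0.006,"dy":0.006,"dz":0.137,"ax":0,"ay":0,"az":0,"jaw":-1}])

```text
time: 3.5
eef_pos: [0.5244, -0.1672, 0.1241]
tool_rot: [0.756, 0.655, 0.0, 0.001]
force: [0.1, 0.0, 0.4]
opening: 0.0
```

Emit:
move_arm(moves=[{"dx":0,"dy":0,"dz":0,"ax":0,"ay":0,"az":0,"jaw":-1},{"dx":0,"dy":0,"dz":0,"ax":0,"ay":0,"az":0,"jaw":-1},{"dx":0,"dy":0,"dz":0,"ax":0,"ay":0,"az":0,"jaw":-1},{"dx":0,"dy":0,"dz":0,"ax":0,"ay":0,"az":0,"jaw":-1},{"dx":0,"dy":0,"dz":0,"ax":0,"ay":0,"az":0,"jaw":-1},{"dx":0,"dy":0,"dz":0,"ax":0,"ay":0,"az":0,"jaw":-1},{"dx":0,"dy":0,"dz":0,"ax":0,"ay":0,"az":0,"jaw":-1},{"dx":0,"dy":0,"dz":0,"ax":0,"ay":0,"az":0,"jaw":-1}])

```text
time: 4.5
eef_pos: [0.5237, -0.167, 0.1229]
tool_rot: [0.756, 0.655, -0.0, 0.0]
force: [-0.6, 0.4, -0.1]
opening: 0.0
```

Emit:
move_arm(moves=[{"dx":0,"dy":0,"dz":0,"ax":0,"ay":0,"az":0,"jaw":-1},{"dx":0,"dy":0,"dz":0,"ax":0,"ay":0,"az":0,"jaw":-1},{"dx":0,"dy":0,"dz":0,"ax":0,"ay":0,"az":0,"jaw":-1},{"dx":0,"dy":0,"dz":0,"ax":0,"ay":0,"az":0,"jaw":-1},{"dx":0,"dy":0,"dz":0,"ax":0,"ay":0,"az":0,"jaw":-1},{"dx":0,"dy":0,"dz":0,"ax":0,"ay":0,"az":0,"jaw":-1},{"dx":0,"dy":0,"dz":0,"ax":0,"ay":0,"az":0,"jaw":-1},{"dx":0,"dy":0,"dz":0,"ax":0,"ay":0,"az":0,"jaw":-1}])

```text
time: 5.5
eef_pos: [0.5237, -0.167, 0.1229]
tool_rot: [0.756, 0.655, -0.0, 0.0]
force: [-0.4, 0.3, -0.2]
opening: 0.0002
```

Run:
```python
from h import *
for n in ('wrist','side'):
    c=cap(n); cv2.imwrite(f'pics/{n}4.png',cv2.resize(c['frame'][:,:,::-1],(800,600)))
print(c['state']['eef_pos'],c['state']['time'])
s=c['state'];M=R.from_quat(s['tool_rot']).as_matrix()
for t in ([.518,.213,.29],[.518,.213,.08+.052+.054]): print(M.T@(np.array(t)-s['eef_pos']))
```

```text
[ 0.52366348 -0.16700227  0.12292862] 5.55
[ 0.37527932 -0.06000555 -0.16706708]
[ 0.37527808 -0.06000584 -0.06306708]
```

View pics/side4.png

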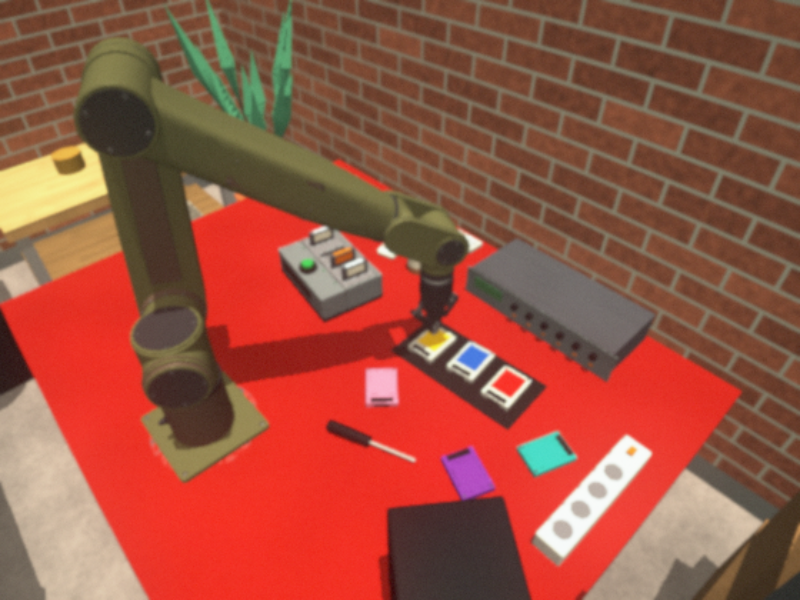

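View pics/wrist4.png

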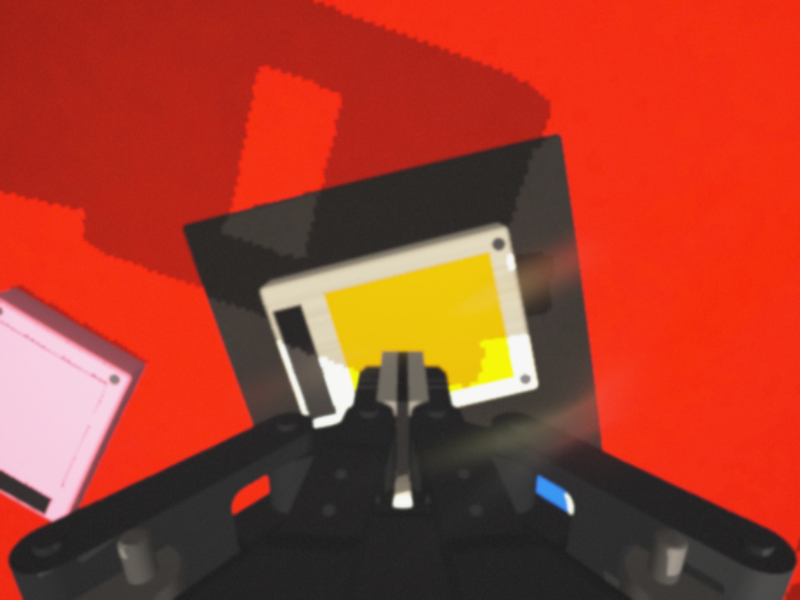

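Both views show the fingertips over the middle of the yellow drive, and the hold lasted over 2 s. Next I'll lift and go over to the empty bay, staying high.

Emit:
move_arm(moves=[{"dx":0,"dy":0,"dz":-0.05,"ax":0,"ay":0,"az":0,"jaw":-1},{"dx":0.0,"dy":0,"dz":-0.1,"ax":0,"ay":0,"az":0,"jaw":-1},{"dx":0.03,"dy":-0.005,"dz":-0.15,"ax":0,"ay":0,"az":0,"jaw":-1},{"dx":0.08,"dy":-0.013,"dz":-0.167,"ax":0,"ay":0,"az":0,"jaw":-1},{"dx":0.13,"dy":-0.021,"dz":-0.167,"ax":0,"ay":0,"az":0,"jaw":-1},{"dx":0.18,"dy":-0.029,"dz":-0.167,"ax":0,"ay":0,"az":0,"jaw":-1},{"dx":0.23,"dy":-0.037,"dz":-0.167,"ax":0,"ay":0,"az":0,"jaw":-1},{"dx":0.28,"dy":-0.045,"dz":-0.167,"ax":0,"ay":0,"az":0,"jaw":-1}])

```text
time: 6.6
eef_pos: [0.5189, 0.1181, 0.2901]
tool_rot: [0.756, 0.655, 0.0, 0.0]
force: [0.3, -0.3, 0.8]
opening: -0.0002
```

Emit:
move_arm(moves=[{"dx":0.04,"dy":-0.006,"dz":0,"ax":0,"ay":0,"az":0,"jaw":-1},{"dx":0.08,"dy":-0.012,"dz":0,"ax":0,"ay":0,"az":0,"jaw":-1},{"dx":0.095,"dy":-0.015,"dz":0,"ax":0,"ay":0,"az":0,"jaw":-1},{"dx":0.095,"dy":-0.015,"dz":0,"ax":0,"ay":0,"az":0,"jaw":-1}])

```text
time: 7.1
eef_pos: [0.5178, 0.213, 0.2898]
tool_rot: [0.756, 0.655, -0.0, 0.0]
force: [-0.3, -0.6, -0.2]
opening: -0.0003
```

Run:
```python
from h import *
c=cap('wrist'); cv2.imwrite(f'pics/w5.png',cv2.resize(c['frame'][:,:,::-1],(800,600)))
print(c['state']['eef_pos'],c['state']['time'])
```

```text
[0.51783076 0.21304268 0.28976722] 7.1
```

View pics/w5.png

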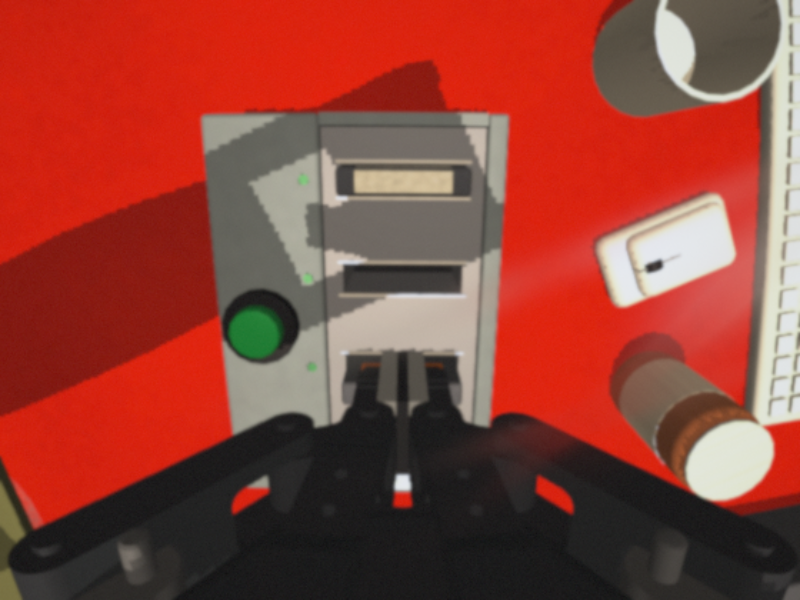

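The wrist view shows the empty slot at (402,279), its white lines at y 263 and 296, and the button at (256,333).

Run:
```python
from h import *
c=load('wrist')
for k,(u,v) in dict(top=(402,258),bot=(402,300),l=(338,279),r=(468,277),btn=(256,333)).items():
    w,p=wworld(c,u*.7,v*.7,1); print(k,w.round(4),p.round(4))
```

```text
top [0.5196 0.2261 0.0803] [ 1.330e-02 -1.000e-04  2.095e-01]
bot [0.5157 0.1995 0.0801] [-1.360e-02 -1.000e-04  2.097e-01]
l [0.4782 0.2185 0.0796] [-0.     -0.04    0.2102]
r [0.5585 0.2083 0.0801] [0.0012 0.041  0.2097]
btn [0.4273 0.1978 0.1015] [-0.0278 -0.0874  0.1883]
```

I'm centred over the slot within 1 mm, so I'll descend and hold.

Emit:
move_arm(moves=[{"dx":0,"dy":0,"dz":0.03,"ax":0,"ay":0,"az":0,"jaw":-1},{"dx":0,"dy":0,"dz":0.06,"ax":0,"ay":0,"az":0,"jaw":-1},{"dx":0,"dy":0,"dz":0.085,"ax":0,"ay":0,"az":0,"jaw":-1},{"dx":0,"dy":0,"dz":0.1,"ax":0,"ay":0,"az":0,"jaw":-1},{"dx":0,"dy":0,"dz":0.103,"ax":0,"ay":0,"az":0,"jaw":-1},{"dx":0,"dy":0,"dz":0.103,"ax":0,"ay":0,"az":0,"jaw":-1},{"dx":0,"dy":0,"dz":0.103,"ax":0,"ay":0,"az":0,"jaw":-1},{"dx":0,"dy":0,"dz":0.103,"ax":0,"ay":0,"az":0,"jaw":-1}])

```text
time: 8.15
eef_pos: [0.5184, 0.2129, 0.1879]
tool_rot: [0.756, 0.655, 0.001, 0.0]
force: [0.2, -0.1, 0.4]
opening: 0.0001
```

Emit:
move_arm(moves=[{"dx":0,"dy":0,"dz":0,"ax":0,"ay":0,"az":0,"jaw":-1},{"dx":0,"dy":0,"dz":0,"ax":0,"ay":0,"az":0,"jaw":-1},{"dx":0,"dy":0,"dz":0,"ax":0,"ay":0,"az":0,"jaw":-1},{"dx":0,"dy":0,"dz":0,"ax":0,"ay":0,"az":0,"jaw":-1},{"dx":0,"dy":0,"dz":0,"ax":0,"ay":0,"az":0,"jaw":-1},{"dx":0,"dy":0,"dz":0,"ax":0,"ay":0,"az":0,"jaw":-1},{"dx":0,"dy":0,"dz":0,"ax":0,"ay":0,"az":0,"jaw":-1},{"dx":0,"dy":0,"dz":0,"ax":0,"ay":0,"az":0,"jaw":-1}])

```text
time: 9.15
eef_pos: [0.518, 0.2127, 0.1869]
tool_rot: [0.756, 0.655, 0.0, 0.0]
force: [0.1, -0.3, -0.6]
opening: 0.0005
```

Emit:
move_arm(moves=[{"dx":0,"dy":0,"dz":0,"ax":0,"ay":0,"az":0,"jaw":-1},{"dx":0,"dy":0,"dz":0,"ax":0,"ay":0,"az":0,"jaw":-1},{"dx":0,"dy":0,"dz":0,"ax":0,"ay":0,"az":0,"jaw":-1},{"dx":0,"dy":0,"dz":0,"ax":0,"ay":0,"az":0,"jaw":-1},{"dx":0,"dy":0,"dz":0,"ax":0,"ay":0,"az":0,"jaw":-1},{"dx":0,"dy":0,"dz":0,"ax":0,"ay":0,"az":0,"jaw":-1},{"dx":0,"dy":0,"dz":0,"ax":0,"ay":0,"az":0,"jaw":-1},{"dx":0,"dy":0,"dz":0,"ax":0,"ay":0,"az":0,"jaw":-1}])

```text
time: 10.15
eef_pos: [0.518, 0.2127, 0.1869]
tool_rot: [0.756, 0.655, 0.0, 0.0]
force: [0.7, -0.5, -0.1]
opening: 0.0003
```

Run:
```python
from h import *
for n in ('scene','wrist'):
    c=cap(n); cv2.imwrite(f'pics/{n}6.png',cv2.resize(c['frame'][:,:,::-1],(800,600)))
print(c['state']['eef_pos'],c['state']['time'])
s=c['state'];M=R.from_quat(s['tool_rot']).as_matrix()
print(M.T@(np.array([.4267,.1972,.20])-s['eef_pos']))
```

```text
[0.51798195 0.21271002 0.18694008] 10.2
[-0.02841664 -0.08812107 -0.01306478]
```

View pics/wrist6.png

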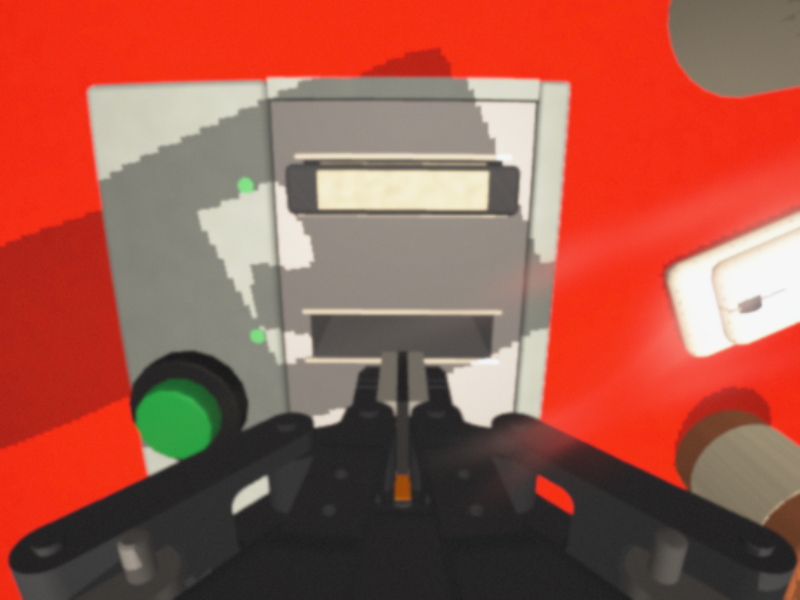

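View pics/scene6.png

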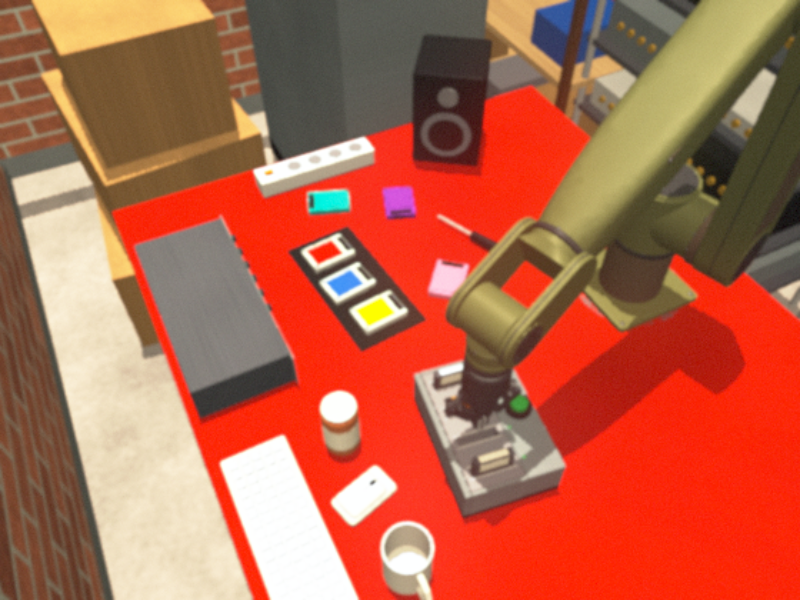

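The wrist and scene views show the fingers over the slot's middle, with nothing disturbed and the hold over 2 s. Next I'll lift, then go over the button.

Emit:
move_arm(moves=[{"dx":0,"dy":0,"dz":-0.03,"ax":0,"ay":0,"az":0,"jaw":-1},{"dx":0,"dy":0,"dz":-0.045,"ax":0,"ay":0,"az":0,"jaw":-1},{"dx":-0.01,"dy":-0.03,"dz":-0.045,"ax":0,"ay":0,"az":0,"jaw":-1},{"dx":-0.02,"dy":-0.06,"dz":-0.045,"ax":0,"ay":0,"az":0,"jaw":-1},{"dx":-0.028,"dy":-0.088,"dz":-0.04,"ax":0,"ay":0,"az":0,"jaw":-1},{"dx":-0.028,"dy":-0.088,"dz":-0.025,"ax":0,"ay":0,"az":0,"jaw":-1},{"dx":-0.028,"dy":-0.088,"dz":-0.013,"ax":0,"ay":0,"az":0,"jaw":-1},{"dx":-0.028,"dy":-0.088,"dz":-0.013,"ax":0,"ay":0,"az":0,"jaw":-1}])

```text
time: 11.25
eef_pos: [0.4268, 0.1974, 0.1983]
tool_rot: [0.756, 0.654, -0.001, -0.001]
force: [0.1, -0.3, 1.1]
opening: 0.0004
```

Run:
```python
from h import *
for n in ('side','wrist'):
    c=cap(n); f=c['frame'][:,:,::-1]
    if n=='side': f=f[115:235,185:345]
    cv2.imwrite(f'pics/{n}7.png',cv2.resize(f,(800,600),interpolation=cv2.INTER_CUBIC))
print(c['state']['eef_pos'],c['state']['force'])
```

```text
[0.42718796 0.19752919 0.19912025] [-0.55841187  0.80265368 -0.17658218]
```

View pics/side7.png

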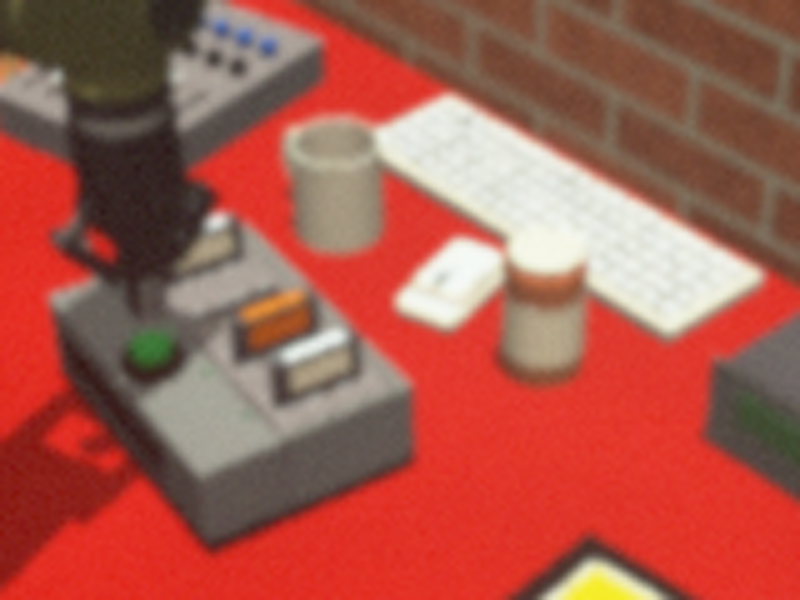

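View pics/wrist7.png

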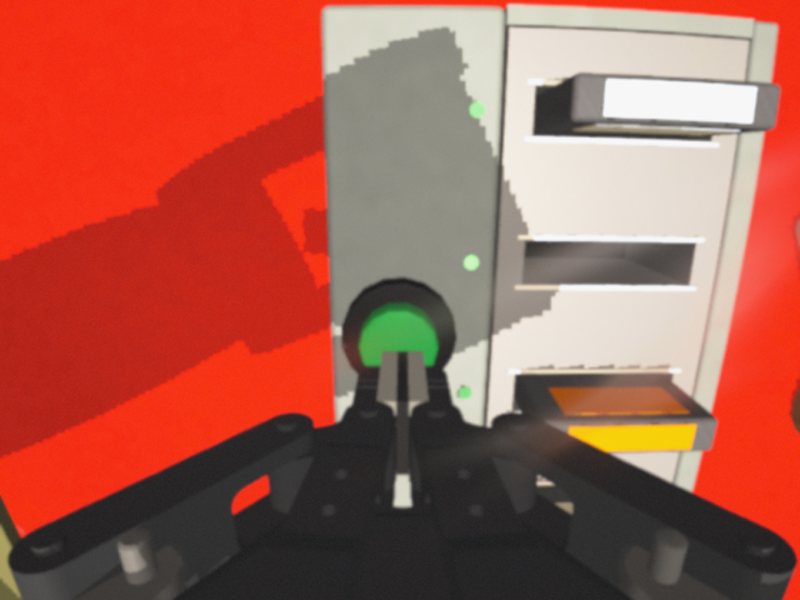

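The fingers are in line with the button, about 25 mm above it. I'll press in steps and watch the force.

Emit:
move_arm(moves=[{"dx":0,"dy":0,"dz":0.01,"ax":0,"ay":0,"az":0,"jaw":-1},{"dx":0,"dy":0,"dz":0.018,"ax":0,"ay":0,"az":0,"jaw":-1},{"dx":0,"dy":0,"dz":0.022,"ax":0,"ay":0,"az":0,"jaw":-1},{"dx":0,"dy":0,"dz":0.025,"ax":0,"ay":0,"az":0,"jaw":-1},{"dx":0,"dy":0,"dz":0.027,"ax":0,"ay":0,"az":0,"jaw":-1},{"dx":0,"dy":0,"dz":0.027,"ax":0,"ay":0,"az":0,"jaw":-1}])

```text
time: 12.1
eef_pos: [0.4268, 0.1976, 0.1731]
tool_rot: [0.756, 0.655, -0.0, -0.0]
force: [-1.5, -1.1, 2.4]
opening: -0.0003
```

Emit:
move_arm(moves=[{"dx":0,"dy":0,"dz":0.001,"ax":0,"ay":0,"az":0,"jaw":-1},{"dx":0,"dy":0,"dz":0.002,"ax":0,"ay":0,"az":0,"jaw":-1},{"dx":0,"dy":0,"dz":0.003,"ax":0,"ay":0,"az":0,"jaw":-1},{"dx":0,"dy":0,"dz":0.003,"ax":0,"ay":0,"az":0,"jaw":-1}])

```text
time: 12.6
eef_pos: [0.427, 0.1977, 0.1701]
tool_rot: [0.756, 0.655, 0.0, 0.0]
force: [-1.6, -1.3, 3.5]
opening: -0.0001
```

Emit:
move_arm(moves=[{"dx":0,"dy":0,"dz":0.001,"ax":0,"ay":0,"az":0,"jaw":-1},{"dx":0,"dy":0,"dz":0.002,"ax":0,"ay":0,"az":0,"jaw":-1},{"dx":0,"dy":0,"dz":0.002,"ax":0,"ay":0,"az":0,"jaw":-1},{"dx":0,"dy":0,"dz":0.002,"ax":0,"ay":0,"az":0,"jaw":-1}])

```text
time: 13.1
eef_pos: [0.427, 0.1977, 0.1686]
tool_rot: [0.756, 0.655, 0.0, 0.0]
force: [-3.6, -1.4, 7.6]
opening: -0.0001
```

Emit:
move_arm(moves=[{"dx":0,"dy":0,"dz":0.001,"ax":0,"ay":0,"az":0,"jaw":-1},{"dx":0,"dy":0,"dz":0.001,"ax":0,"ay":0,"az":0,"jaw":-1},{"dx":0,"dy":0,"dz":0.001,"ax":0,"ay":0,"az":0,"jaw":-1}])

```text
time: 13.48
eef_pos: [0.4271, 0.1977, 0.1685]
tool_rot: [0.756, 0.655, -0.0, 0.0]
force: [-5.9, -1.9, 13.6]
opening: 0.0002
```

The force rose to 13.6 N with the arm stopped at 168.5 mm, so the button has bottomed out. Now I'll release it and back off.

Emit:
move_arm(moves=[{"dx":0,"dy":0,"dz":-0.005,"ax":0,"ay":0,"az":0,"jaw":-1},{"dx":0,"dy":0,"dz":-0.015,"ax":0,"ay":0,"az":0,"jaw":-1},{"dx":0,"dy":0,"dz":-0.04,"ax":0,"ay":0,"az":0,"jaw":-1},{"dx":0,"dy":0,"dz":-0.08,"ax":0,"ay":0,"az":0,"jaw":-1},{"dx":0,"dy":0,"dz":-0.12,"ax":0,"ay":0,"az":0,"jaw":-1},{"dx":0,"dy":0,"dz":-0.14,"ax":0,"ay":0,"az":0,"jaw":-1},{"dx":0,"dy":0,"dz":-0.14,"ax":0,"ay":0,"az":0,"jaw":-1},{"dx":0,"dy":0,"dz":-0.14,"ax":0,"ay":0,"az":0,"jaw":-1}])

```text
time: 14.48
eef_pos: [0.4262, 0.1974, 0.3048]
tool_rot: [0.756, 0.655, -0.001, -0.001]
force: [-1.0, -0.1, 0.4]
opening: -0.0
```

Run:
```python
from h import *
c=cap('wrist'); cv2.imwrite('pics/w8.png',cv2.resize(c['frame'][:,:,::-1],(800,600)))
s=cap('scene'); cv2.imwrite('pics/s8.png',cv2.resize(s['frame'][:,:,::-1],(800,600)))
print(c['state']['eef_pos'],c['state']['force'],c['state']['time'])
```

```text
[0.42622231 0.19737767 0.30482106] [-0.99949002 -0.14082903  0.42604729] 14.475
```

View pics/w8.png

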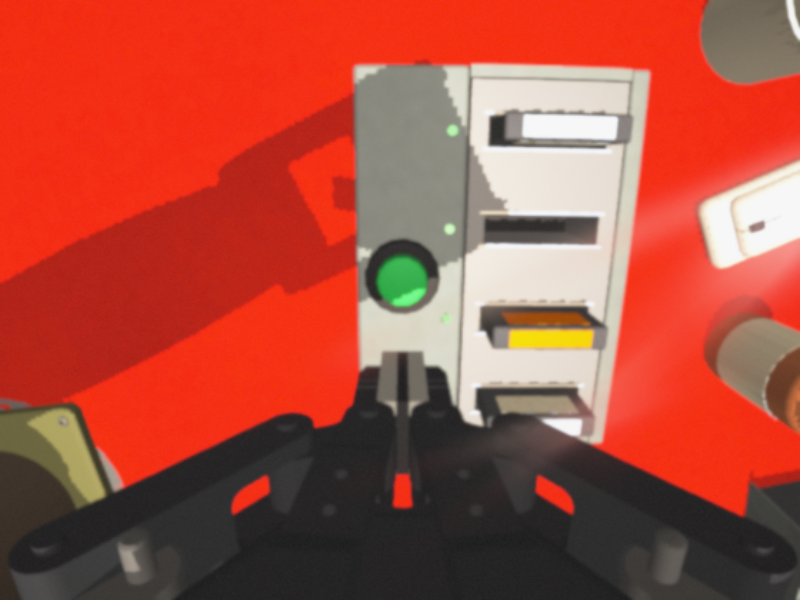

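View pics/s8.png

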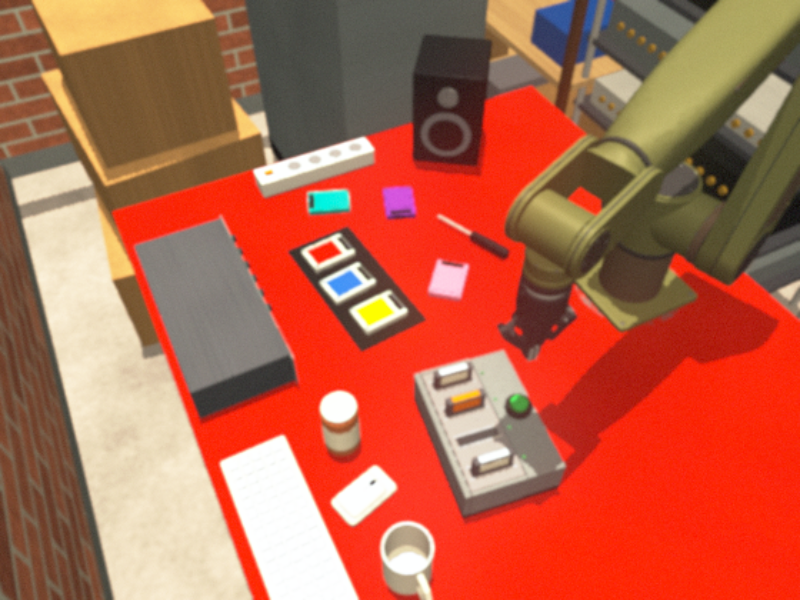

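In the pictures everything is where it began. I'll check the height of the button (402,280) and then hand in.

Run:
```python
from h import *
print('button',wworld(load('wrist'),402*.7,280*.7,2)[0].round(4)); print(sensors.read_state()['joint_vel'].round(4)); print(ctrl.hand_in())
```

```text
button [0.4257 0.1982 0.1021]
[-0.0007  0.0003 -0.0079 -0.0014  0.0003 -0.0002]
the job is handed in; nothing more can be done
None
```

I pointed at the yellow drive and then the empty bay, pressed the green button fully in and let it come back out, then handed the job in at about 14.5 s. `hand_in` gave no verdict.

- **Pointing:** I held with fingers shut for over 2 s at each target, about 3 cm above the drive and about 3.4 cm above the bay's mouth. By the wrist camera, the tool was within about 2 mm of each middle.
- **Button:** It bottomed out at 13.6 N. After release its top measured 102.1 mm, against the expected 102 mm when out.
- **Surroundings:** The last scene picture shows the drives, can, mouse, mug and screwdriver where they began. I checked this by eye only. The force readings showed no contact during either hold, and the arm ended clear of everything at 0.30 m.
- **Disagreement:** The scene and side cameras differed by about 14 mm on the button and about 12 mm on the yellow drive. I aimed by the wrist camera, which fell between the two on the button and matched the given sizes and heights.

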